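# Open the latched sample transport case

### The arm

A 6-joint arm with a two-finger parallel gripper is mounted at the origin on the work surface. World frame = base frame: x ahead of the robot, y to its left, z up, the work surface at z = 0. Lengths are in m, angles in rad, forces in N, time in s.
With the tool pointing down it reaches from about 0.275 to 0.875 m from the base axis. Payload 12.5 kg.
Tool frame: the origin (TCP) lies at the very end of the fingers, on their centre line; the grasp point (between the pads) lies 19 mm behind it; z points along the fingers, y is the direction in which the jaws open and shut (so a half turn about z gives the same grasp; the last joint's range is limited). The gripper opens to 85 mm and grips with 20 to 120 N. Pads are 22 mm wide; open, the fingers measure 114 mm over their backs; the gripper's body (76 mm by 85 mm) begins 54 mm behind the grasp point. The pads swing forward as they close: fully open they stand 13 mm farther back than shut.
Start: joints at [-1.363, 0.351, 1.652, -0, 1.139, -0.085], TCP at [0.159, -0.527, 0.208] pointing down, gripper open.
Joint ranges: [-2.75, 2.75], [-0.79, 2.1], [0.01, 2.65], [-1.57, 4.71], [0.07, 3.14], [-2.87, 2.87]. Speed limits (rad/s): [2.22, 2.22, 2.79, 3.14, 3.14, 3.14].

### API

Orientations are given as a unit quaternion [w, x, y, z].
In Python, from workcell import sense, get_image, calibration, job_done, boxes_of gives the robot as it stands.
- The arm moves only by the shell command python3 -m jog 'ROWS' [FORCE]. ROWS is JSON, a list of rows, each an object of numbers: "tx", "ty", "tz": the shift along the tool's x, y, z in cm; "wx", "wy", "wz": the turn, a rotation vector about the tool's x, y, z in degrees; "claw": the closure, from 0 (fully open) to 1 (shut). In form: [{"tx": .., "ty": .., "tz": .., "wx": .., "wy": .., "wz": .., "claw": ..}, ...]. A call has 1 to 12 rows; each row is the pose to reach, as a shift and turn from the pose commanded when the call began, along the tool's axes at that moment; what a row does not reach only later rows make up. A row lasts 1/8 s, in which the tool goes at most 62.5 mm and 10.7 degrees, less where a joint would pass 70% of its speed; a pose out of reach is approached as far as the arm can. A call with a gripper value outside its range is refused whole. The fingers move at their own pace and stop on an object; FORCE is the grip in N (left out, the last holds). Time passes only in rows, so rows that repeat a pose let the fingers close. It gives the time, the measured TCP pose, the force and the opening at its end, in the units of the state.
- sense(): the state, without advancing time (a new reading comes with each control period).
- get_image(name): name is "scene" or "side" or "wrist"; returns the picture (400x640x3 uint8, blue, green, red); there is no depth.
- calibration(name): a dict with "mtx" (3x3 intrinsics, pixels), "R" (3x3) and "t" (3): a world point X has camera coordinates R X + t; the wrist camera has in their place "hand_eye" (4x4, takes a point from camera to tool coordinates, whose origin is the TCP and whose axes are the flange's). Camera axes: x right, y down, z forward; pixel columns grow to the right and rows downward; lengths in m; the calibration is good to about 2 mm. A picture is of the moment at which its call begins: read the wrist's pose just before it. calibration takes no time and is no camera call.
- job_done(): hands the job in, once; it reports no verdict.
Trained networks look in the newest picture that a camera, given by its name, has taken for a name from the list of things; names that differ only in an ending like _2 or _b are one class to them, and where a whole thing is asked for, a point or a joint stands for the part that bears it (a point fixed in the world has none). Each returns a list of dicts, best first, with "confidence" (0 to 1); they miss things now and then, are a little off and sometimes report something else, mostly with a low value. They report only what shows in the picture. A call takes as long as a camera call.
- boxes_of(camera, name): "extent" ([left, top, width, height] in pixels, round what is visible of it).
The state is a dict: "t": time; "joints": joint angles; "dq": joint speeds; "joint_efforts": joint torques, N m; "position": TCP position; "tcp_rot": TCP orientation; "wrist_force": force on the tool from outside, world axes, zero at the start; "torque": the same for the moment, N m; "width": opening from 0.0 (shut) to 1.0 (fully open).
Only numpy, scipy, OpenCV 4.12 (cv2) and the standard library are available. Lean on these libraries where they do the work, as an engineer would, in place of code of your own. Each camera call takes 0.05 s, during which the arm holds its last target. There are 200 camera calls.

### The job

Open the blue sample case: slide the red safety tab until you feel it come up against its end stop, so that its bolt is out of the latch, then lift the black latch lever all the way up and raise the lid until its front stands at least a hand's breadth (10 cm) open, and let go. Work by feel: a few newtons more than it takes to move the tab are enough at its stop, never heave on the lever while the bolt still holds it, and leave everything else on the table where it is.

Things in the scene. Friction and masses are not known exactly. Their poses are not given: they have to be found in the camera images.
- case: The blue plastic sample transport case with black trim, closed, standing fixed on the table. 200 mm deep (its x), 300 mm wide (its y), 125 mm high with the lid (box 85, lid 40). Origin: centre of its underside on the table; x points from its front (latch lever pivot side, nearer the robot) to its back (lid hinges), y to its left, z up. All offsets below are in this frame with the lid shut.
- lid (a joint): Opening angle of the lid (rad) about the hinge line along the case's y at x = +100 mm, z = 85 mm: 0 shut, up to 1.2; the front edge rises. A stiff friction hinge: it stays where it is left, and takes about 8 N upward at the front to raise. Held shut by the lever's pawl until the lever is lifted some 0.3 rad.
- lid_front (a point): Middle of the front lower edge of the lid, at x = -100, y = 0, z = 85 mm with the lid shut; moves with the lid.
- lever (a joint): Angle of the black main latch lever (rad): 0 lying along the lid top, up to 1.15 (stop) as its grip is lifted; it turns about an axis along the case's y through point lever_pivot, the grip rising and swinging frontwards. Stiff: about 5 N at the grip bar turns it, and it stays where it is left; over 15 N at the bar wrenches a bolt that is still in. With the bolt in, it moves only 0.024 rad.
- lever_pivot (a point): The lever's pivot on the lid, at x = -84, y = 0, z = 133 mm with the lid shut.
- lever_grip (a point): Middle of the lever's grip, a round bar 12 mm thick along the case's y, 54 mm clear between its two arms: 120 mm behind and 20 mm above the pivot, at x = +36, y = 0, z = 153 mm with lid and lever down (bar axis 28 mm above the lid top). Take it from above, fingers before and behind it (35 mm free either side); pinched lightly so, it turns between the fingers as the lever swings up.
- tab: The red safety tab on the lid. Slides along the case's +y, away from the lever, drawing a steel bolt out of the lever. Travel 0: bolt fully home; it starts at 0 to 3 mm. Stiff (about 5 N), stays where it is left. Origin: on the lid top under its centre, at x = -27, y = +66 mm plus travel, z = 125 mm with the lid shut. Its end stop comes somewhere between 8 and 30 mm of travel (see slide_housing).
- tab_grip (a point): Centre of the red tab block, 26 mm above its origin: 30 mm (x) by 16 mm (y) by 20 mm (z), rising from 16 to 36 mm above the lid top. Pinch it from above across x (its sides overhang the housing by 3 mm) or along y, or push its side that faces the lever (40 mm free between tab and lever).
- slide_housing: Dark steel housing of the slide on the lid top, 24 mm (x) by 94 mm (y), 16 mm high, at x = -27, y = +18 to +112 mm. Origin: lid top at x = -27, y = 0. Holds the bolt and its end stop, unseen. The bolt is clamped to the tab at a place that differs from case to case, so where the stop comes must be felt; over 13 N on the stop bends it. The bolt leaves the lever only in the last 2 mm before the stop.
- tube_rack: White rack with capped tubes, 200 by 62 mm and 108 mm high, standing beside the case on its +y side. Origin: centre of its underside. Bystander.
- sample_jar: Small jar with an orange lid, 56 mm across, 70 mm high, beside the case on its -y side. Origin: centre of its underside. Bystander.
- calculator: White calculator, 150 by 80 by 18 mm. Origin: centre of its underside. Bystander.
- rinse_bottle: Clear bottle with a white cap, 64 mm across, 150 mm high. Origin: centre of its underside. Bystander.
- pen_cup: Blue cup with pens, 76 mm across, 160 mm high with the pens. Origin: centre of its underside. Bystander.
- glove_box: White and blue glove carton, 95 by 180 by 75 mm. Origin: centre of its underside. Bystander.
- swab_carton: White and green carton, 60 by 100 by 50 mm. Origin: centre of its underside. Bystander.

How it is judged:
By the outcome, as a careful person would: the job done as asked, in the order asked, and still so for the second after the job is handed in, with the robot touching nothing.
It also fails if it takes over 51 s, if anything falls off the work surface, if the arm or the gripper's body presses on something with over 40 N, if the wrist force passes 120 N, or if a joint passes its speed limit or range.

## Working session

There is one attempt and no reset: what is moved stays moved. The work goes in short steps, Python scripts to look and compute and a shell command to move; the robot and the scene stay as the last step left them, time stands still between calls to the robot, and variables do not carry over. Pictures are saved under pics/ and viewed, about 8 in all and at most 12, crops included, and the job is handed in when it is done.

```bash
mkdir -p pics; cat > h.py <<'E'
import numpy as np,cv2
from workcell import *
from scipy.spatial.transform import Rotation as Rn
def snap(c,f):
    s=sense(); im=get_image(c); cv2.imwrite('pics/'+f,im); return s,im
def q2R(q): return Rn.from_quat([q[1],q[2],q[3],q[0]]).as_matrix()
E
python3 - <<'E'
from h import *
s,im=snap('scene','a.png'); _,im2=snap('side','b.png')
print(s)
for c in('scene','side'):
    k=calibration(c); print(c,k['mtx'],k['R'],k['t'])
    for n in('case','lever','tab','slide_housing','tube_rack','sample_jar'):
        print(n,[(b['extent'],b['confidence']) for b in boxes_of(c,n)][:2])
print(calibration('wrist'))
E
```

```text
{'t': 0.0, 'joints': array([-1.36260114e+00,  3.51235738e-01,  1.65246658e+00, -1.06045890e-05,
        1.13908093e+00, -8.45929427e-02]), 'dq': array([ 8.21132230e-04, -5.87843383e-05,  8.97057443e-04,  1.54982662e-03,
        8.03741467e-05,  1.92371433e-03]), 'joint_efforts': array([ 2.29876287e-04, -5.06113780e+01, -2.91401464e+01, -8.43072735e-05,
        4.68560349e-03, -1.02068890e-05]), 'position': array([ 0.15869046, -0.52621845,  0.20734256]), 'tcp_rot': array([-5.93863278e-04,  9.89303013e-01,  1.45873897e-01, -4.15719068e-05]), 'wrist_force': array([-0.47679723,  0.0611631 ,  0.31570217]), 'torque': array([ 0.01964698,  0.01628277, -0.03277491]), 'width': 1.0014190613203504}
scene [[491.71541479   0.         321.0756983 ]
 [  0.         491.71541479 199.21029311]
 [  0.           0.           1.        ]] [[-0.77339734  0.63379882 -0.01247419]
 [ 0.36071672  0.42381513 -0.83082139]
 [-0.52128687 -0.64705471 -0.55639932]] [ 0.40393852 -0.09515304  1.83183625]
case [([264.1, 173.3, 114.4, 100.8], 0.94)]
lever [([304.2, 187.8, 41.5, 18.8], 0.79)]
tab []
slide_housing [([266.
[... 576 characters left out ...]
0, 183.3, 41.3, 17.7], 0.69)]
tab [([291.7, 198.3, 13.2, 13.6], 0.48)]
slide_housing []
tube_rack [([284.4, 182.6, 41.5, 21.5], 0.6), ([225.6, 231.4, 68.8, 49.7], 0.56)]
sample_jar []
{'mtx': array([[355.95392291,   0.        , 321.54902333],
       [  0.        , 355.95392291, 194.54856078],
       [  0.        ,   0.        ,   1.        ]]), 'hand_eye': array([[ 8.34824668e-04, -9.64245538e-01, -2.65009142e-01,
         6.68722099e-02],
       [ 9.99999560e-01,  9.18547416e-04, -1.91996950e-04,
        -4.13205423e-05],
       [ 4.28555664e-04, -2.65008865e-01,  9.64245880e-01,
        -1.67712339e-01],
       [ 0.00000000e+00,  0.00000000e+00,  0.00000000e+00,
         1.00000000e+00]])}
```

View pics/a.png

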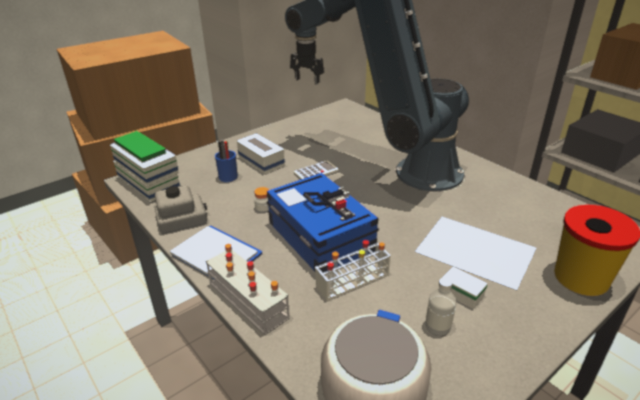

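View pics/b.png

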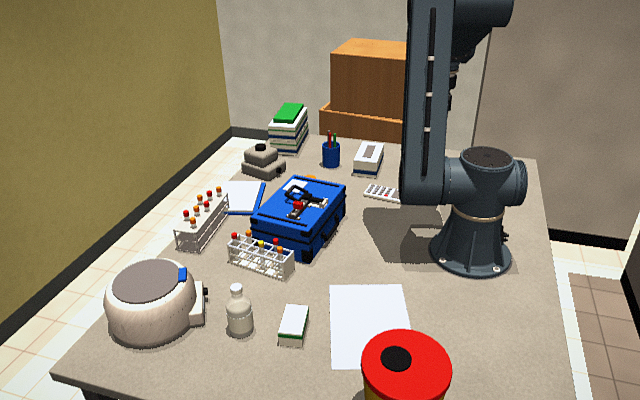

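The case is in mid-table: lid top corners are at about (268,187), (312,177), (378,212), (304,240) in the scene view, the red tab near (340,203), the tube rack beyond it at (352,270) and the jar at (262,200).

```bash
cat >> h.py <<'E'
def ray(c,p):
    k=calibration(c); d=np.linalg.inv(k['mtx'])@[p[0],p[1],1]
    if c=='wrist':
        s=sense(); T=np.eye(4); T[:3,:3]=q2R(s['tcp_rot']); T[:3,3]=s['position']; M=T@k['hand_eye']
        return M[:3,3],M[:3,:3]@d
    return -k['R'].T@k['t'], k['R'].T@d
def onz(c,p,z):
    o,d=ray(c,p); return o+d*(z-o[2])/d[2]
E
python3 - <<'E'
from h import *
for p in[(268,187),(312,177),(378,212),(304,240),(325,197)]: print('scene',p,onz('scene',p,.125).round(3))
for p in[(340,203)]: print('tab',onz('scene',p,.155).round(3))
for p in[(250,212),(295,176),(346,186),(313,222)]: print('side',p,onz('side',p,.125).round(3))
print('tab',onz('side',(298,204),.155).round(3))
print(q2R(sense()['tcp_rot']).round(3))
E
```

```text
scene (268, 187) [ 0.616 -0.145  0.125]
scene (312, 177) [ 0.474 -0.102  0.125]
scene (378, 212) [0.45  0.173 0.125]
scene (304, 240) [0.692 0.138 0.125]
scene (325, 197) [0.517 0.014 0.125]
tab [0.532 0.101 0.155]
side (250, 212) [0.678 0.146 0.125]
side (295, 176) [ 0.62  -0.114  0.125]
side (346, 186) [ 0.427 -0.094  0.125]
side (313, 222) [0.47  0.145 0.125]
tab [0.531 0.105 0.155]
[[ 0.957  0.289 -0.   ]
 [ 0.289 -0.957 -0.   ]
 [-0.     0.    -1.   ]]
```

```bash
python3 -m jog '[{"tz":-6},{"tx":6,"ty":-4,"tz":-12},{"tx":51.6,"ty":-42.6,"tz":-21,"wz":-63},{"tx":51.6,"ty":-42.6,"tz":-21,"wz":-63},{"tx":51.6,"ty":-42.6,"tz":-21,"wz":-63},{"tx":51.6,"ty":-42.6,"tz":-21,"wz":-63},{"tx":51.6,"ty":-42.6,"tz":-21,"wz":-63},{"tx":51.6,"ty":-42.6,"tz":-21,"wz":-63},{"tx":51.6,"ty":-42.6,"tz":-21,"wz":-63},{"tx":51.6,"ty":-42.6,"tz":-21,"wz":-63},{"tx":51.6,"ty":-42.6,"tz":-21,"wz":-63},{"tx":51.6,"ty":-42.6,"tz":-21,"wz":-63}]'
python3 - <<'E'
from h import *
s,im=snap('wrist','c.png'); print(s['joints'],s['position'])
for n in('case','lever','tab','slide_housing','lever_grip'): print(n,[(b['extent'],b['confidence']) for b in boxes_of('wrist',n)][:2])
E
```

```text
[-1.36258519e+00  3.50658168e-01  1.65183157e+00 -2.93520808e-05
  1.13907948e+00 -8.45959154e-02] [ 0.158767   -0.52656224  0.20790046]
case []
lever []
tab []
slide_housing []
lever_grip []schema error: expected keys tx, ty, tz, wx, wy, wz, claw
```

View pics/c.png

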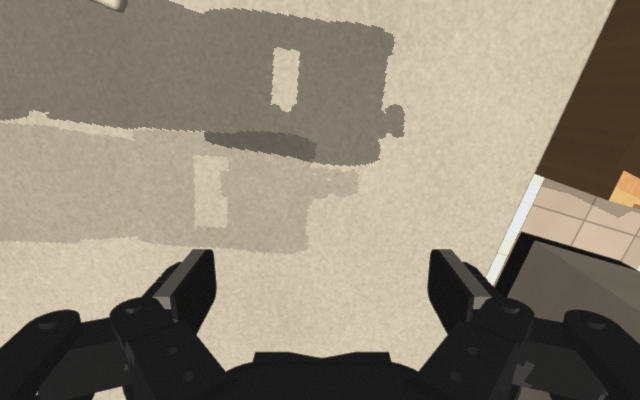

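The move was refused because every key is required, so this view shows only bare table and the fingers at the bottom edge. I'll resend it with all keys.

```bash
python3 -m jog '[{"tx":0,"ty":0,"tz":-6,"wx":0,"wy":0,"wz":0,"claw":0},{"tx":6,"ty":-4,"tz":-12,"wx":0,"wy":0,"wz":0,"claw":0},{"tx":51.6,"ty":-42.6,"tz":-21,"wx":0,"wy":0,"wz":-63,"claw":0},{"tx":51.6,"ty":-42.6,"tz":-21,"wx":0,"wy":0,"wz":-63,"claw":0},{"tx":51.6,"ty":-42.6,"tz":-21,"wx":0,"wy":0,"wz":-63,"claw":0},{"tx":51.6,"ty":-42.6,"tz":-21,"wx":0,"wy":0,"wz":-63,"claw":0},{"tx":51.6,"ty":-42.6,"tz":-21,"wx":0,"wy":0,"wz":-63,"claw":0},{"tx":51.6,"ty":-42.6,"tz":-21,"wx":0,"wy":0,"wz":-63,"claw":0},{"tx":51.6,"ty":-42.6,"tz":-21,"wx":0,"wy":0,"wz":-63,"claw":0},{"tx":51.6,"ty":-42.6,"tz":-21,"wx":0,"wy":0,"wz":-63,"claw":0},{"tx":51.6,"ty":-42.6,"tz":-21,"wx":0,"wy":0,"wz":-63,"claw":0},{"tx":51.6,"ty":-42.6,"tz":-21,"wx":0,"wy":0,"wz":-63,"claw":0}]' && python3 -m jog '[{"tx":0,"ty":0,"tz":0,"wx":0,"wy":0,"wz":0,"claw":0},{"tx":0,"ty":0,"tz":0,"wx":0,"wy":0,"wz":0,"claw":0}]'
python3 - <<'E'
from h import *
s,im=snap('wrist','d.png'); print(s['joints'],s['position'],q2R(s['tcp_rot']).round(3))
for n in('case','lever','tab','slide_housing','lever_grip'): print(n,[(b['extent'],b['confidence']) for b in boxes_of('wrist',n)][:2])
E
```

```text
t: 2.5
position: [0.5274, 0.0273, 0.4174]
tcp_rot: [0.0, 0.767, 0.641, 0.0]
wrist_force: [0.3, -0.4, 0.9]
width: 1.0
t: 2.75
position: [0.5263, 0.025, 0.4165]
tcp_rot: [-0.0, 0.767, 0.641, -0.0]
wrist_force: [-0.4, 0.8, -0.4]
width: 1.004
[-4.07009644e-02  1.78716261e-01  1.37542299e+00 -2.75769851e-04
  1.58810583e+00  1.37341438e-01] [0.52630883 0.02502587 0.41653648] [[ 0.177  0.984 -0.001]
 [ 0.984 -0.177 -0.   ]
 [-0.    -0.001 -1.   ]]
case [([249.1, 6.4, 171.7, 247.7], 0.88), ([367.7, 251.0, 40.4, 44.8], 0.65)]
lever [([267.8, 113.7, 111.9, 56.6], 0.93)]
tab [([299.5, 78.9, 32.9, 54.6], 0.94), ([368.3, 248.3, 40.4, 45.6], 0.57)]
slide_housing [([298.1, 48.3, 32.6, 82.8], 0.78)]
lever_grip [([266.1, 115.3, 109.5, 55.4], 0.96)]
```

View pics/d.png

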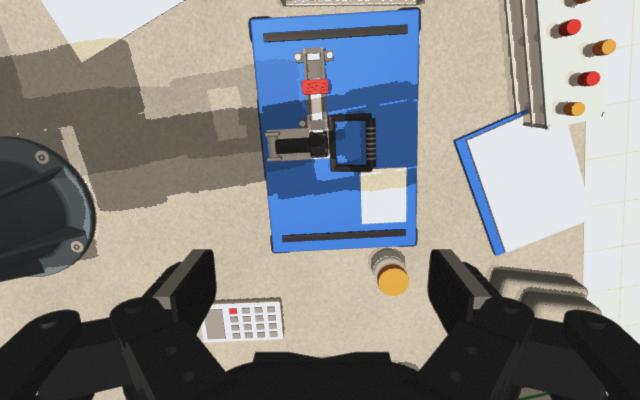

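The lid is well in view: corners near (250,17), (420,10), (416,244), (273,251); red tab at (315,87), grip bar at (371,142), pivot foot at (273,145).

```bash
python3 - <<'E'
from h import *
from scipy.optimize import least_squares
P=[((250,18),(-.1,.15,.125)),((420,10),(.1,.15,.125)),((416,244),(.1,-.15,.125)),((273,251),(-.1,-.15,.125)),((371,142),(.036,0,.153))]
W=np.array([onz('wrist',p,c[2])[:2] for p,c in P]); C=np.array([c[:2] for _,c in P])
f=lambda v:((np.array([[np.cos(v[2]),-np.sin(v[2])],[np.sin(v[2]),np.cos(v[2])]])@C.T).T+v[:2]-W).ravel()
r=least_squares(f,[.55,0,-.15]); print(W.round(4),r.x,f(r.x).reshape(-1,2).round(4))
x,y,a=r.x; R=np.array([[np.cos(a),-np.sin(a)],[np.sin(a),np.cos(a)]])
print('tab case',(R.T@(onz('wrist',(315,80.5),.161)[:2]-r.x[:2])),(R.T@(onz('wrist',(315,87),.156)[:2]-r.x[:2])))
im=cv2.imread('pics/d.png')[30:190,240:400]; cv2.imwrite('pics/e.png',cv2.resize(im,None,fx=3.7,fy=3.7,interpolation=2))
E
```

```text
[[ 0.4709  0.1938]
 [ 0.6691  0.1666]
 [ 0.6322 -0.1272]
 [ 0.4341 -0.1022]
 [ 0.5875  0.0281]] [ 0.55161258  0.03274744 -0.12640147] [[ 0.0004  0.0004]
 [ 0.0007  0.0023]
 [-0.0003 -0.0015]
 [-0.0006 -0.0013]
 [-0.0001  0.0001]]
tab case [-0.02724777  0.07387281] [-0.02773687  0.06695621]
```

View pics/e.png

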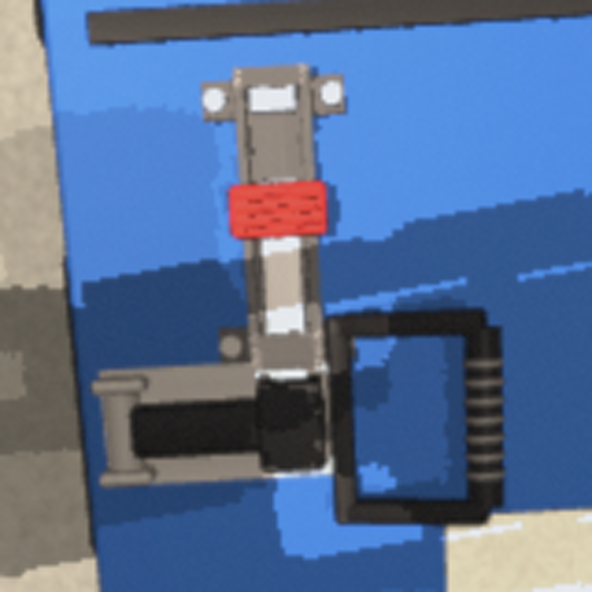

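Pose fit is good to about 2 mm: case at (0.5516, 0.0327), yaw -7.2°. The zoom shows the tab midway on the housing and the grip bar on the right. Next I move above the tab.

```bash
cat >> h.py <<'E'
CA=-0.1264; C0=np.array([.5516,.0327,0]); RC=Rn.from_euler('z',CA).as_matrix()
def where():
    s=sense(); R=q2R(s['tcp_rot']); print('t',round(s['t'],2),'case',(RC.T@(s['position']-C0)*1e3).round(1),'w',round(float(s['width']),3),'Fcase',(RC.T@s['wrist_force']).round(1),'T',s['torque'].round(2),'toolx,z in case',(RC.T@R[:,0]).round(3),(RC.T@R[:,2]).round(3))
    return s,R
def to(case_mm):  # shift in tool axes, cm
    s,R=where(); d=C0+RC@(np.array(case_mm)/1e3)-s['position']; print('tool cm',(R.T@d*100).round(2))
E
python3 -m jog '[{"tx":7.8,"ty":-0.7,"tz":10,"wx":0,"wy":0,"wz":-3,"claw":0.3},{"tx":7.8,"ty":-0.7,"tz":21,"wx":0,"wy":0,"wz":-3,"claw":0.3},{"tx":7.8,"ty":-0.7,"tz":21,"wx":0,"wy":0,"wz":-3,"claw":0.3},{"tx":7.8,"ty":-0.7,"tz":21,"wx":0,"wy":0,"wz":-3,"claw":0.3},{"tx":7.8,"ty":-0.7,"tz":21,"wx":0,"wy":0,"wz":-3,"claw":0.3},{"tx":7.8,"ty":-0.7,"tz":21,"wx":0,"wy":0,"wz":-3,"claw":0.3},{"tx":7.8,"ty":-0.7,"tz":21,"wx":0,"wy":0,"wz":-3,"claw":0.3}]' 20
python3 - <<'E'
from h import *
to([-27,67.5,138]); snap('wrist','f.png'); to([-27,67.5,138])
E
```

```text
t: 3.92
position: [0.5345, 0.1029, 0.2089]
tcp_rot: [0.001, 0.75, 0.661, 0.001]
wrist_force: [-0.1, -0.0, -0.6]
width: 0.706
t 3.92 case [-25.8  67.5 208.9] w 0.706 Fcase [-0.1 -0.  -0.6] T [ 0.06 -0.05  0.01] toolx,z in case [0.    1.    0.001] [ 0.003  0.001 -1.   ]
tool cm [-0.   -0.14  7.09]
t 3.98 case [-26.   67.5 208.6] w 0.706 Fcase [ 0.7 -0.1 -0.5] T [ 0.03  0.02 -0.04] toolx,z in case [0.    1.    0.001] [ 0.003  0.001 -1.   ]
tool cm [-0.01 -0.12  7.06]
```

View pics/f.png

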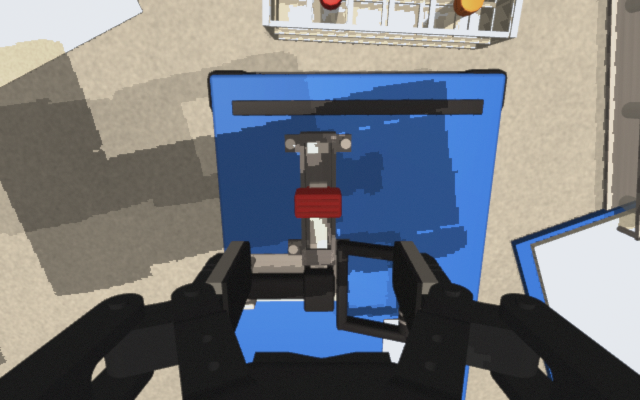

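The tab sits at (318,203), centred between the fingers, top face roughly rows 188–217. I'll check its position from close by, then descend.

```bash
python3 - <<'E'
from h import *
for p,z in[((295,189),.161),((341,189),.161),((318,188),.161),((318,217),.141),((304,133),.141),((334,133),.141),((210,71),.125),((506,71),.125)]: print(p,(RC.T@(onz('wrist',p,z)-C0)*1e3).round(1))
E
python3 -m jog '[{"tx":0,"ty":-0.1,"tz":4,"wx":0,"wy":0,"wz":0,"claw":0.3},{"tx":0,"ty":-0.1,"tz":7,"wx":0,"wy":0,"wz":0,"claw":0.3},{"tx":0,"ty":-0.1,"tz":7,"wx":0,"wy":0,"wz":0,"claw":0.3},{"tx":0,"ty":-0.1,"tz":7,"wx":0,"wy":0,"wz":0,"claw":0.3}]'
python3 -c "from h import *;where()"
```

```text
(295, 189) [-42.6  79.1 161. ]
(341, 189) [-13.8  79.1 161. ]
(318, 188) [-28.2  79.7 161. ]
(318, 217) [-28.4  53.8 141. ]
(304, 133) [-37.4 111.7 141. ]
(334, 133) [-17.8 111.8 141. ]
(210, 71) [-100.5  151.2  125. ]
(506, 71) [ 97.5 151.3 125. ]
t: 4.47
position: [0.5335, 0.1034, 0.1385]
tcp_rot: [0.001, 0.75, 0.661, 0.001]
wrist_force: [0.4, -0.1, 0.4]
width: 0.698
t 4.47 case [-26.9  67.9 138.5] w 0.698 Fcase [ 0.4 -0.   0.4] T [-0.    0.03  0.05] toolx,z in case [-0.     1.     0.001] [ 0.002  0.001 -1.   ]
```

```bash
python3 -m jog '[{"tx":0,"ty":-0.1,"tz":0,"wx":0,"wy":0,"wz":0,"claw":0.55},{"tx":0,"ty":-0.1,"tz":0,"wx":0,"wy":0,"wz":0,"claw":0.55},{"tx":0,"ty":-0.1,"tz":0,"wx":0,"wy":0,"wz":0,"claw":0.8},{"tx":0,"ty":-0.1,"tz":0,"wx":0,"wy":0,"wz":0,"claw":0.8},{"tx":0,"ty":-0.1,"tz":0,"wx":0,"wy":0,"wz":0,"claw":0.8}]' 20
python3 -c "from h import *;where()"
python3 -m jog '[{"tx":0.05,"ty":0,"tz":0,"wx":0,"wy":0,"wz":0,"claw":0.8},{"tx":0.05,"ty":0,"tz":0,"wx":0,"wy":0,"wz":0,"claw":0.8}]' >/dev/null
python3 -c "from h import *;where()"
python3 -m jog '[{"tx":0.05,"ty":0,"tz":0,"wx":0,"wy":0,"wz":0,"claw":0.8},{"tx":0.1,"ty":0,"tz":0,"wx":0,"wy":0,"wz":0,"claw":0.8}]' >/dev/null
python3 -c "from h import *;where()"
```

```text
t: 5.1
position: [0.5316, 0.1036, 0.1377]
tcp_rot: [0.0, 0.75, 0.661, 0.0]
wrist_force: [-3.8, 0.3, 9.6]
width: 0.202
t 5.1 case [-28.8  67.9 137.7] w 0.202 Fcase [-3.8 -0.2  9.6] T [ 0.    0.69 -0.01] toolx,z in case [-0.  1.  0.] [ 0.  0. -1.]
t 5.35 case [-28.8  68.  137.8] w 0.199 Fcase [-3.8 -4.1  9. ] T [-0.45  0.8  -0.04] toolx,z in case [-0.  1. -0.] [ 0. -0. -1.]
t 5.6 case [-28.8  68.7 137.7] w 0.201 Fcase [-3.6 -5.2 10.3] T [-0.76  0.8  -0.02] toolx,z in case [-0.001  1.    -0.001] [ 0.    -0.001 -1.   ]
```

```bash
python3 - <<'E'
from h import *
_,im=snap('wrist','g0.png'); cv2.imwrite('pics/g.png',cv2.resize(im[150:400,180:460],None,fx=2.1,fy=2.1,interpolation=2))
E
```

```text
(no output)
```

View pics/g.png

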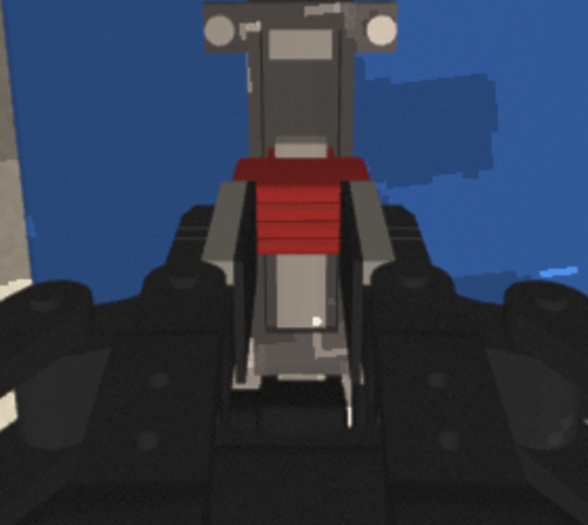

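The pads are around the tab, but they read 17 mm on a 30 mm block and push down with 10 N, so the grip isn't clean. I'll release and push the tab's lever-side face with closed fingers instead, which gives a clearer force reading.

```bash
python3 -m jog '[{"tx":0,"ty":0,"tz":0,"wx":0,"wy":0,"wz":0,"claw":0.3},{"tx":0,"ty":0,"tz":0,"wx":0,"wy":0,"wz":0,"claw":0.3},{"tx":0,"ty":0,"tz":-4,"wx":0,"wy":0,"wz":0,"claw":0.3},{"tx":-2.4,"ty":0,"tz":-4.5,"wx":0,"wy":0,"wz":0,"claw":1},{"tx":-2.4,"ty":0,"tz":-4.5,"wx":0,"wy":0,"wz":0,"claw":1},{"tx":-2.4,"ty":0,"tz":-4.5,"wx":0,"wy":0,"wz":0,"claw":1},{"tx":-2.4,"ty":0,"tz":-4.5,"wx":0,"wy":0,"wz":0,"claw":1}]'
python3 - <<'E'
from h import *
to([-28,45,148]); snap('wrist','i0.png'); im=cv2.imread('pics/i0.png'); cv2.imwrite('pics/i.png',im[60:400,150:490])
E
```

```text
t: 6.52
position: [0.5286, 0.0817, 0.1813]
tcp_rot: [-0.0, 0.75, 0.661, -0.0]
wrist_force: [-0.5, -0.2, 0.4]
width: -0.002
t 6.53 case [-29.   45.7 181.3] w -0.002 Fcase [-0.5 -0.3  0.4] T [ 0.02 -0.02  0.03] toolx,z in case [-0.001  1.    -0.   ] [-0.001 -0.    -1.   ]
tool cm [-0.07  0.1   3.33]
```

View pics/i.png

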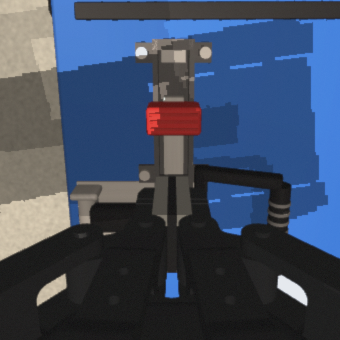

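The closed tips show at about (172,175) in the crop, with the tab clear ahead at (174,118). Descend, then push in small steps, stopping on force.

```bash
cat > ck.py <<'E'
import sys; from h import *
s=sense(); F=RC.T@s['wrist_force']; y=(RC.T@(s['position']-C0))[1]*1e3
print(round(s['t'],2),'y %.1f'%y,F.round(1)); sys.exit(0 if abs(F[1])<float(sys.argv[1]) else 1)
E
python3 -m jog '[{"tx":0,"ty":0,"tz":3.3,"wx":0,"wy":0,"wz":0,"claw":1},{"tx":0,"ty":0,"tz":3.3,"wx":0,"wy":0,"wz":0,"claw":1},{"tx":0.1,"ty":0,"tz":3.3,"wx":0,"wy":0,"wz":0,"claw":1}]' >/dev/null; python3 ck.py 3 &&
python3 -m jog '[{"tx":0.1,"ty":0,"tz":0,"wx":0,"wy":0,"wz":0,"claw":1}]' >/dev/null; python3 ck.py 3 &&
python3 -m jog '[{"tx":0.1,"ty":0,"tz":0,"wx":0,"wy":0,"wz":0,"claw":1}]' >/dev/null; python3 ck.py 3 &&
python3 -m jog '[{"tx":0.1,"ty":0,"tz":0,"wx":0,"wy":0,"wz":0,"claw":1}]' >/dev/null; python3 ck.py 3 &&
python3 -m jog '[{"tx":0.1,"ty":0,"tz":0,"wx":0,"wy":0,"wz":0,"claw":1}]' >/dev/null; python3 ck.py 3 &&
python3 -m jog '[{"tx":0.1,"ty":0,"tz":0,"wx":0,"wy":0,"wz":0,"claw":1}]' >/dev/null; python3 ck.py 3 &&
python3 -m jog '[{"tx":0.1,"ty":0,"tz":0,"wx":0,"wy":0,"wz":0,"claw":1}]' >/dev/null; python3 ck.py 3
```

```text
6.95 y 46.5 [-0.9  0.1  0.4]
7.08 y 47.5 [-0.4 -0.4 -0.1]
7.2 y 48.4 [-0.2 -0.1  0.2]
7.33 y 49.4 [0.4 0.2 0.8]
7.45 y 50.3 [0.5 1.  0.6]
7.58 y 51.3 [-0.2  0.3 -0.7]
7.7 y 52.3 [ 0.4 -0.2  0.4]
```

```bash

python3 -m jog '[{"tx":0.1,"ty":0,"tz":0,"wx":0,"wy":0,"wz":0,"claw":1}]' >/dev/null; python3 ck.py 3 &&
python3 -m jog '[{"tx":0.1,"ty":0,"tz":0,"wx":0,"wy":0,"wz":0,"claw":1}]' >/dev/null; python3 ck.py 3 &&
python3 -m jog '[{"tx":0.1,"ty":0,"tz":0,"wx":0,"wy":0,"wz":0,"claw":1}]' >/dev/null; python3 ck.py 3 &&
python3 -m jog '[{"tx":0.1,"ty":0,"tz":0,"wx":0,"wy":0,"wz":0,"claw":1}]' >/dev/null; python3 ck.py 3 &&
python3 -m jog '[{"tx":0.1,"ty":0,"tz":0,"wx":0,"wy":0,"wz":0,"claw":1}]' >/dev/null; python3 ck.py 3 &&
python3 -m jog '[{"tx":0.1,"ty":0,"tz":0,"wx":0,"wy":0,"wz":0,"claw":1}]' >/dev/null; python3 ck.py 3 &&
python3 -m jog '[{"tx":0.1,"ty":0,"tz":0,"wx":0,"wy":0,"wz":0,"claw":1}]' >/dev/null; python3 ck.py 3
```

```text
7.83 y 53.3 [ 0.3 -1.1  0.5]
7.95 y 54.3 [0.2 0.4 0.2]
8.07 y 55.3 [-0.1 -0.  -0.5]
8.2 y 56.3 [ 0.2 -0.7 -0. ]
8.32 y 57.3 [ 1.1  0.4 -0.1]
8.45 y 58.3 [-0.9  0.  -0.3]
8.57 y 59.3 [ 0.1 -0.2 -0.5]
```

```bash
python3 - <<'E'
from h import *
where(); _,im=snap('wrist','j0.png'); cv2.imwrite('pics/j.png',cv2.resize(im[120:340,180:460],None,fx=2.1,fy=2.1,interpolation=2))
E
```

```text
t 8.57 case [-28.8  59.3 148.9] w -0.003 Fcase [ 0.1 -0.2 -0.5] T [ 0.03  0.07 -0.04] toolx,z in case [-0.  1.  0.] [-0.  0. -1.]
```

View pics/j.png

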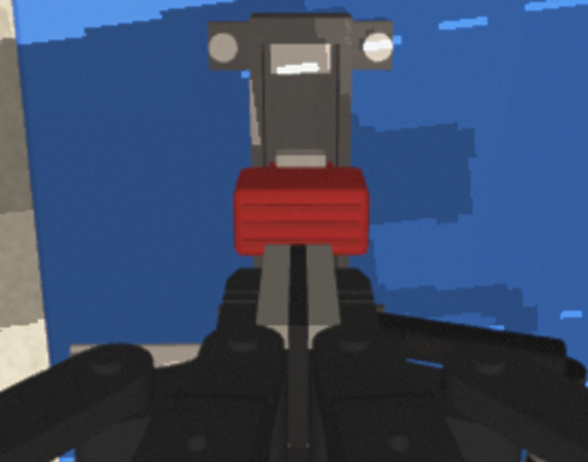

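```bash
python3 - <<'E'
from h import *
for p in[(250/2.1+50+130,190/2.1+120),(302/2.1+180,190/2.1+120),(302/2.1+180,252/2.1+120)]: print((RC.T@(onz('wrist',p,.161)-C0)*1e3).round(1),(RC.T@(onz('wrist',p,.165)-C0)*1e3).round(1))
p=(302/2.1+180,245/2.1+120); print('tip edge',(RC.T@(onz('wrist',p,.161)-C0)*1e3).round(1))
E
```

```text
[-39.2  76.1 161. ] [-38.9  77.4 165. ]
[-27.8  76.1 161. ] [-27.9  77.4 165. ]
[-27.8  61.5 161. ] [-27.8  63.2 165. ]
tip edge [-27.8  63.2 161. ]
```

```bash
python3 - <<'E'
from h import *
k=calibration('wrist'); H=np.linalg.inv(k['hand_eye'])
for z in(0,-.01,-.02,-.03):
  for x in(.011,0,-.011):
    c=k['mtx']@(H@[x,0,z,1])[:3]; print(z,x,(c[:2]/c[2]).round(0))
E
```

```text
0 0.011 [322. 214.]
0 0 [322. 235.]
0 -0.011 [322. 255.]
-0.01 0.011 [322. 221.]
-0.01 0 [322. 242.]
-0.01 -0.011 [322. 264.]
-0.02 0.011 [322. 228.]
-0.02 0 [322. 251.]
-0.02 -0.011 [322. 273.]
-0.03 0.011 [322. 237.]
-0.03 0 [322. 261.]
-0.03 -0.011 [322. 284.]
```

The projections show the real fingertips end roughly 20–28 mm short of the nominal TCP. So the first pinch landed on top of the tab, and the push passed over it. I'll back off and find the tip height by touching the housing top (z = 141).

```bash
cat > ckz.py <<'E'
import sys; from h import *
s=sense(); F=RC.T@s['wrist_force']; p=RC.T@(s['position']-C0)*1e3
print(round(s['t'],2),p.round(1),F.round(1)); sys.exit(0 if abs(F[2])<float(sys.argv[1]) else 1)
E
python3 -m jog '[{"tx":-1.4,"ty":0.1,"tz":0,"wx":0,"wy":0,"wz":0,"claw":1},{"tx":-1.4,"ty":0.1,"tz":1.5,"wx":0,"wy":0,"wz":0,"claw":1},{"tx":-1.4,"ty":0.1,"tz":1.9,"wx":0,"wy":0,"wz":0,"claw":1}]' >/dev/null; python3 ckz.py 3 &&
python3 -m jog '[{"tx":0,"ty":0,"tz":0.2,"wx":0,"wy":0,"wz":0,"claw":1}]' >/dev/null && python3 ckz.py 3 &&
python3 -m jog '[{"tx":0,"ty":0,"tz":0.2,"wx":0,"wy":0,"wz":0,"claw":1}]' >/dev/null && python3 ckz.py 3 &&
python3 -m jog '[{"tx":0,"ty":0,"tz":0.2,"wx":0,"wy":0,"wz":0,"claw":1}]' >/dev/null && python3 ckz.py 3 &&
python3 -m jog '[{"tx":0,"ty":0,"tz":0.2,"wx":0,"wy":0,"wz":0,"claw":1}]' >/dev/null && python3 ckz.py 3 &&
python3 -m jog '[{"tx":0,"ty":0,"tz":0.2,"wx":0,"wy":0,"wz":0,"claw":1}]' >/dev/null && python3 ckz.py 3 &&
python3 -m jog '[{"tx":0,"ty":0,"tz":0.2,"wx":0,"wy":0,"wz":0,"claw":1}]' >/dev/null && python3 ckz.py 3 &&
python3 -m jog '[{"tx":0,"ty":0,"tz":0.2,"wx":0,"wy":0,"wz":0,"claw":1}]' >/dev/null && python3 ckz.py 3
```

```text
9.0 [-28.4  44.8 128.4] [ 0.3 -0.1 -0.1]
9.12 [-28.   45.2 127.2] [-0.4  0.1  0.3]
9.25 [-27.7  45.4 125.8] [0.8 0.2 0.6]
9.38 [-27.7  45.4 123.9] [0.6 0.5 0.6]
9.5 [-27.7  45.3 121.8] [-0.6  0.8  0.6]
9.62 [-27.8  45.3 119.8] [-0.3 -0.1  0. ]
9.75 [-27.8  45.3 117.7] [-0.  -0.2  0.2]
9.88 [-27.8  45.2 115.7] [0.4 0.1 0. ]
```

```bash

python3 -m jog '[{"tx":0,"ty":0,"tz":0.1,"wx":0,"wy":0,"wz":0,"claw":1}]' >/dev/null && python3 ckz.py 3 &&
python3 -m jog '[{"tx":0,"ty":0,"tz":0.1,"wx":0,"wy":0,"wz":0,"claw":1}]' >/dev/null && python3 ckz.py 3 &&
python3 -m jog '[{"tx":0,"ty":0,"tz":0.1,"wx":0,"wy":0,"wz":0,"claw":1}]' >/dev/null && python3 ckz.py 3 &&
python3 -m jog '[{"tx":0,"ty":0,"tz":0.1,"wx":0,"wy":0,"wz":0,"claw":1}]' >/dev/null && python3 ckz.py 3 &&
python3 -m jog '[{"tx":0,"ty":0,"tz":0.1,"wx":0,"wy":0,"wz":0,"claw":1}]' >/dev/null && python3 ckz.py 3 &&
python3 -m jog '[{"tx":0,"ty":0,"tz":0.1,"wx":0,"wy":0,"wz":0,"claw":1}]' >/dev/null && python3 ckz.py 3
```

```text
10.0 [-27.7  45.2 114.9] [-2.4 -0.2  7.4]
```

Housing contact came at TCP z = 115, so the tips are about 26 mm behind the nominal TCP. I'll lift 5 mm and push the tab.

```bash

python3 -m jog '[{"tx":0,"ty":0,"tz":-0.5,"wx":0,"wy":0,"wz":0,"claw":1},{"tx":0.1,"ty":0,"tz":-0.5,"wx":0,"wy":0,"wz":0,"claw":1},{"tx":0.2,"ty":0,"tz":-0.5,"wx":0,"wy":0,"wz":0,"claw":1}]' >/dev/null ; python3 ckz.py 3 &&
python3 -m jog '[{"tx":0.1,"ty":0,"tz":0,"wx":0,"wy":0,"wz":0,"claw":1}]' >/dev/null && python3 ck.py 3 &&
python3 -m jog '[{"tx":0.1,"ty":0,"tz":0,"wx":0,"wy":0,"wz":0,"claw":1}]' >/dev/null && python3 ck.py 3 &&
python3 -m jog '[{"tx":0.1,"ty":0,"tz":0,"wx":0,"wy":0,"wz":0,"claw":1}]' >/dev/null && python3 ck.py 3 &&
python3 -m jog '[{"tx":0.1,"ty":0,"tz":0,"wx":0,"wy":0,"wz":0,"claw":1}]' >/dev/null && python3 ck.py 3 &&
python3 -m jog '[{"tx":0.1,"ty":0,"tz":0,"wx":0,"wy":0,"wz":0,"claw":1}]' >/dev/null && python3 ck.py 3 &&
python3 -m jog '[{"tx":0.1,"ty":0,"tz":0,"wx":0,"wy":0,"wz":0,"claw":1}]' >/dev/null && python3 ck.py 3 &&
python3 -m jog '[{"tx":0.1,"ty":0,"tz":0,"wx":0,"wy":0,"wz":0,"claw":1}]' >/dev/null && python3 ck.py 3
```

```text
10.38 [-27.8  47.3 119.9] [-0.1 -0.8 -0. ]
10.5 y 48.3 [-0.3 -0.2  0.1]
10.62 y 49.3 [ 0.3 -0.7 -0.7]
10.75 y 49.9 [ 0.2 -4.9  0.8]
```

```bash

python3 -m jog '[{"tx":0.05,"ty":0,"tz":0,"wx":0,"wy":0,"wz":0,"claw":1}]' >/dev/null && python3 ck.py 8 &&
python3 -m jog '[{"tx":0.05,"ty":0,"tz":0,"wx":0,"wy":0,"wz":0,"claw":1}]' >/dev/null && python3 ck.py 8 &&
python3 -m jog '[{"tx":0.05,"ty":0,"tz":0,"wx":0,"wy":0,"wz":0,"claw":1}]' >/dev/null && python3 ck.py 8 &&
python3 -m jog '[{"tx":0.05,"ty":0,"tz":0,"wx":0,"wy":0,"wz":0,"claw":1}]' >/dev/null && python3 ck.py 8 &&
python3 -m jog '[{"tx":0.05,"ty":0,"tz":0,"wx":0,"wy":0,"wz":0,"claw":1}]' >/dev/null && python3 ck.py 8 &&
python3 -m jog '[{"tx":0.05,"ty":0,"tz":0,"wx":0,"wy":0,"wz":0,"claw":1}]' >/dev/null && python3 ck.py 8 &&
python3 -m jog '[{"tx":0.05,"ty":0,"tz":0,"wx":0,"wy":0,"wz":0,"claw":1}]' >/dev/null && python3 ck.py 8 &&
python3 -m jog '[{"tx":0.05,"ty":0,"tz":0,"wx":0,"wy":0,"wz":0,"claw":1}]' >/dev/null && python3 ck.py 8 &&
python3 -m jog '[{"tx":0.05,"ty":0,"tz":0,"wx":0,"wy":0,"wz":0,"claw":1}]' >/dev/null && python3 ck.py 8 &&
python3 -m jog '[{"tx":0.05,"ty":0,"tz":0,"wx":0,"wy":0,"wz":0,"claw":1}]' >/dev/null && python3 ck.py 8
```

```text
10.88 y 50.3 [ 0.6 -5.6  0.6]
11.0 y 50.8 [-0.2 -5.4  0.9]
11.12 y 51.3 [ 0.1 -5.6  1.3]
11.25 y 51.8 [ 0.  -4.3  1.1]
11.38 y 52.3 [-0.1 -4.1  0.2]
11.5 y 52.8 [ 0.7 -5.   1.4]
11.62 y 53.3 [-0.2 -5.1  0.3]
11.75 y 53.8 [-0.  -4.8  1. ]
11.88 y 54.3 [ 0.2 -3.8  1.1]
12.0 y 54.8 [ 0.3 -5.2  0.4]
```

```bash

python3 -m jog '[{"tx":0.05,"ty":0,"tz":0,"wx":0,"wy":0,"wz":0,"claw":1}]' >/dev/null && python3 ck.py 7.5 &&
python3 -m jog '[{"tx":0.05,"ty":0,"tz":0,"wx":0,"wy":0,"wz":0,"claw":1}]' >/dev/null && python3 ck.py 7.5 &&
python3 -m jog '[{"tx":0.05,"ty":0,"tz":0,"wx":0,"wy":0,"wz":0,"claw":1}]' >/dev/null && python3 ck.py 7.5 &&
python3 -m jog '[{"tx":0.05,"ty":0,"tz":0,"wx":0,"wy":0,"wz":0,"claw":1}]' >/dev/null && python3 ck.py 7.5 &&
python3 -m jog '[{"tx":0.05,"ty":0,"tz":0,"wx":0,"wy":0,"wz":0,"claw":1}]' >/dev/null && python3 ck.py 7.5 &&
python3 -m jog '[{"tx":0.05,"ty":0,"tz":0,"wx":0,"wy":0,"wz":0,"claw":1}]' >/dev/null && python3 ck.py 7.5 &&
python3 -m jog '[{"tx":0.05,"ty":0,"tz":0,"wx":0,"wy":0,"wz":0,"claw":1}]' >/dev/null && python3 ck.py 7.5 &&
python3 -m jog '[{"tx":0.05,"ty":0,"tz":0,"wx":0,"wy":0,"wz":0,"claw":1}]' >/dev/null && python3 ck.py 7.5 &&
python3 -m jog '[{"tx":0.05,"ty":0,"tz":0,"wx":0,"wy":0,"wz":0,"claw":1}]' >/dev/null && python3 ck.py 7.5 &&
python3 -m jog '[{"tx":0.05,"ty":0,"tz":0,"wx":0,"wy":0,"wz":0,"claw":1}]' >/dev/null && python3 ck.py 7.5 &&
python3 -m jog '[{"tx":0.05,"ty":0,"tz":0,"wx":0,"wy":0,"wz":0,"claw":1}]' >/dev/null && python3 ck.py 7.5 &&
python3 -m jog '[{"tx":0.05,"ty":0,"tz":0,"wx":0,"wy":0,"wz":0,"claw":1}]' >/dev/null && python3 ck.py 7.5 &&
python3 -m jog '[{"tx":0.05,"ty":0,"tz":0,"wx":0,"wy":0,"wz":0,"claw":1}]' >/dev/null && python3 ck.py 7.5 &&
python3 -m jog '[{"tx":0.05,"ty":0,"tz":0,"wx":0,"wy":0,"wz":0,"claw":1}]' >/dev/null && python3 ck.py 7.5 &&
python3 -m jog '[{"tx":0.05,"ty":0,"tz":0,"wx":0,"wy":0,"wz":0,"claw":1}]' >/dev/null && python3 ck.py 7.5 &&
python3 -m jog '[{"tx":0.05,"ty":0,"tz":0,"wx":0,"wy":0,"wz":0,"claw":1}]' >/dev/null && python3 ck.py 7.5 &&
python3 -m jog '[{"tx":0.05,"ty":0,"tz":0,"wx":0,"wy":0,"wz":0,"claw":1}]' >/dev/null && python3 ck.py 7.5 &&
python3 -m jog '[{"tx":0.05,"ty":0,"tz":0,"wx":0,"wy":0,"wz":0,"claw":1}]' >/dev/null && python3 ck.py 7.5 &&
python3 -m jog '[{"tx":0.05,"ty":0,"tz":0,"wx":0,"wy":0,"wz":0,"claw":1}]' >/dev/null && python3 ck.py 7.5 &&
python3 -m jog '[{"tx":0.05,"ty":0,"tz":0,"wx":0,"wy":0,"wz":0,"claw":1}]' >/dev/null && python3 ck.py 7.5
```

```text
12.12 y 55.3 [-0.5 -5.   0.5]
12.25 y 55.8 [-0.7 -4.8 -0.1]
12.38 y 56.3 [ 0.7 -5.1  0.4]
12.5 y 56.8 [-0.6 -5.6  0.8]
12.62 y 57.3 [-0.3 -4.3 -0. ]
12.75 y 57.8 [-1.  -5.6  0.5]
12.88 y 58.3 [-0.5 -4.8  0.5]
13.0 y 58.8 [ 0.3 -4.8  0.6]
13.12 y 59.3 [-0.6 -4.9  0.7]
13.25 y 59.8 [-1.3 -5.1  0.3]
13.38 y 60.3 [-0.2 -5.1  0.2]
13.5 y 60.8 [-0.7 -4.6  1. ]
13.62 y 61.3 [-0.  -5.4  1. ]
13.75 y 61.8 [ 0.3 -4.1 -0.2]
13.88 y 62.3 [ 0.3 -5.   0.6]
14.0 y 62.8 [-1.2 -4.6  1. ]
14.12 y 63.3 [-0.4 -4.9  0. ]
14.25 y 63.8 [-0.6 -5.5 -0.4]
14.38 y 64.3 [-0.3 -4.9  1.4]
14.5 y 64.8 [-0.3 -5.2  0.7]
```

```bash

python3 -m jog '[{"tx":0.05,"ty":0,"tz":0,"wx":0,"wy":0,"wz":0,"claw":1}]' >/dev/null && python3 ck.py 7.5 &&
python3 -m jog '[{"tx":0.05,"ty":0,"tz":0,"wx":0,"wy":0,"wz":0,"claw":1}]' >/dev/null && python3 ck.py 7.5 &&
python3 -m jog '[{"tx":0.05,"ty":0,"tz":0,"wx":0,"wy":0,"wz":0,"claw":1}]' >/dev/null && python3 ck.py 7.5 &&
python3 -m jog '[{"tx":0.05,"ty":0,"tz":0,"wx":0,"wy":0,"wz":0,"claw":1}]' >/dev/null && python3 ck.py 7.5 &&
python3 -m jog '[{"tx":0.05,"ty":0,"tz":0,"wx":0,"wy":0,"wz":0,"claw":1}]' >/dev/null && python3 ck.py 7.5 &&
python3 -m jog '[{"tx":0.05,"ty":0,"tz":0,"wx":0,"wy":0,"wz":0,"claw":1}]' >/dev/null && python3 ck.py 7.5 &&
python3 -m jog '[{"tx":0.05,"ty":0,"tz":0,"wx":0,"wy":0,"wz":0,"claw":1}]' >/dev/null && python3 ck.py 7.5 &&
python3 -m jog '[{"tx":0.05,"ty":0,"tz":0,"wx":0,"wy":0,"wz":0,"claw":1}]' >/dev/null && python3 ck.py 7.5 &&
python3 -m jog '[{"tx":0.05,"ty":0,"tz":0,"wx":0,"wy":0,"wz":0,"claw":1}]' >/dev/null && python3 ck.py 7.5 &&
python3 -m jog '[{"tx":0.05,"ty":0,"tz":0,"wx":0,"wy":0,"wz":0,"claw":1}]' >/dev/null && python3 ck.py 7.5 &&
python3 -m jog '[{"tx":0.05,"ty":0,"tz":0,"wx":0,"wy":0,"wz":0,"claw":1}]' >/dev/null && python3 ck.py 7.5 &&
python3 -m jog '[{"tx":0.05,"ty":0,"tz":0,"wx":0,"wy":0,"wz":0,"claw":1}]' >/dev/null && python3 ck.py 7.5 &&
python3 -m jog '[{"tx":0.05,"ty":0,"tz":0,"wx":0,"wy":0,"wz":0,"claw":1}]' >/dev/null && python3 ck.py 7.5 &&
python3 -m jog '[{"tx":0.05,"ty":0,"tz":0,"wx":0,"wy":0,"wz":0,"claw":1}]' >/dev/null && python3 ck.py 7.5 &&
python3 -m jog '[{"tx":0.05,"ty":0,"tz":0,"wx":0,"wy":0,"wz":0,"claw":1}]' >/dev/null && python3 ck.py 7.5 &&
python3 -m jog '[{"tx":0.05,"ty":0,"tz":0,"wx":0,"wy":0,"wz":0,"claw":1}]' >/dev/null && python3 ck.py 7.5 &&
python3 -m jog '[{"tx":0.05,"ty":0,"tz":0,"wx":0,"wy":0,"wz":0,"claw":1}]' >/dev/null && python3 ck.py 7.5 &&
python3 -m jog '[{"tx":0.05,"ty":0,"tz":0,"wx":0,"wy":0,"wz":0,"claw":1}]' >/dev/null && python3 ck.py 7.5 &&
python3 -m jog '[{"tx":0.05,"ty":0,"tz":0,"wx":0,"wy":0,"wz":0,"claw":1}]' >/dev/null && python3 ck.py 7.5 &&
python3 -m jog '[{"tx":0.05,"ty":0,"tz":0,"wx":0,"wy":0,"wz":0,"claw":1}]' >/dev/null && python3 ck.py 7.5
```

```text
14.62 y 65.3 [-0.1 -5.   0.3]
14.75 y 65.8 [ 0.1 -4.8  1.8]
14.88 y 66.3 [-0.4 -5.   0.4]
15.0 y 66.8 [-0.7 -4.9  0.5]
15.12 y 67.3 [-0.9 -4.8  0.8]
15.25 y 67.8 [-0.2 -4.5  1.6]
15.38 y 68.3 [-0.6 -5.3  0.2]
15.5 y 68.8 [ 0.1 -4.8  1.2]
15.62 y 69.3 [ 0.1 -4.6  0.5]
15.75 y 69.8 [-0.7 -5.2  0.4]
15.88 y 70.3 [-0.6 -6.6  0.9]
16.0 y 70.3 [ -0.4 -10.6   2.2]
```

The stop was felt at y = 70.3: force rose from 5 to 10.6 N with no further motion, about 20 mm past first contact. Now I release the tab and go over to the lever grip.

```bash
python3 -m jog '[{"tx":-0.4,"ty":0,"tz":0,"wx":0,"wy":0,"wz":0,"claw":1},{"tx":-0.6,"ty":0,"tz":-6,"wx":0,"wy":0,"wz":0,"claw":1},{"tx":-3,"ty":2.5,"tz":-7,"wx":0,"wy":0,"wz":0,"claw":0.6},{"tx":-7,"ty":6.4,"tz":-7,"wx":0,"wy":0,"wz":0,"claw":0.6},{"tx":-7,"ty":6.4,"tz":-7,"wx":0,"wy":0,"wz":0,"claw":0.6},{"tx":-7,"ty":6.4,"tz":-7,"wx":0,"wy":0,"wz":0,"claw":0.6}]'
python3 - <<'E'
from h import *
to([36,0,115]); _,im=snap('wrist','k0.png'); cv2.imwrite('pics/k.png',im[20:340,130:510])
E
```

```text
t: 16.75
position: [0.5873, 0.0297, 0.1895]
tcp_rot: [-0.0, 0.75, 0.661, -0.0]
wrist_force: [-0.3, -0.1, -0.4]
width: 0.401
t 16.75 case [ 35.8   1.5 189.5] w 0.401 Fcase [-0.3 -0.2 -0.4] T [ 0.02 -0.02 -0.01] toolx,z in case [0. 1. 0.] [-0.001  0.    -1.   ]
tool cm [-0.16  0.03  7.45]
```

View pics/k.png

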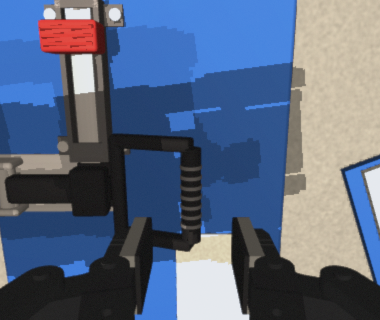

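The tab is now near the far end of its slide and the bar is centred between the fingers (column 191). I descend and pinch lightly.

```bash
python3 -m jog '[{"tx":-0.15,"ty":0,"tz":4,"wx":0,"wy":0,"wz":0,"claw":0.6},{"tx":-0.15,"ty":0,"tz":5.5,"wx":0,"wy":0,"wz":0,"claw":0.6},{"tx":-0.15,"ty":0,"tz":5.5,"wx":0,"wy":0,"wz":0,"claw":0.6}]' >/dev/null; python3 ckz.py 3 &&
python3 -m jog '[{"tx":0,"ty":0,"tz":1,"wx":0,"wy":0,"wz":0,"claw":0.6},{"tx":0,"ty":0,"tz":2,"wx":0,"wy":0,"wz":0,"claw":0.6},{"tx":0,"ty":0,"tz":2,"wx":0,"wy":0,"wz":0,"claw":0.6}]' >/dev/null; python3 ckz.py 3 &&
python3 -m jog '[{"tx":0,"ty":0,"tz":0,"wx":0,"wy":0,"wz":0,"claw":0.92},{"tx":0,"ty":0,"tz":0,"wx":0,"wy":0,"wz":0,"claw":0.92},{"tx":0,"ty":0,"tz":0,"wx":0,"wy":0,"wz":0,"claw":0.92},{"tx":0,"ty":0,"tz":0,"wx":0,"wy":0,"wz":0,"claw":0.92}]' 20 >/dev/null; python3 -c "from h import *;where()"
```

```text
17.18 [ 35.6   0.3 134.4] [-0.1  0.2  0.1]
17.55 [ 35.9  -0.3 114.2] [-0.3  0.4 -0.6]
t 18.05 case [ 35.3  -0.2 115. ] w 0.127 Fcase [-5.3 -0.6  1.2] T [0.06 0.88 0.03] toolx,z in case [-0.  1. -0.] [-0.002 -0.    -1.   ]
```

```bash

python3 -m jog '[{"tx":0,"ty":-0.05,"tz":-0.15,"wx":0,"wy":0,"wz":0,"claw":0.92}]' >/dev/null; python3 ckz.py 9 &&
python3 -m jog '[{"tx":0,"ty":0,"tz":-0.15,"wx":0,"wy":0,"wz":0,"claw":0.92}]' >/dev/null; python3 ckz.py 9 &&
python3 -m jog '[{"tx":0,"ty":0,"tz":-0.1,"wx":0,"wy":0,"wz":0,"claw":0.92}]' >/dev/null; python3 ckz.py 9 &&
python3 -m jog '[{"tx":0,"ty":-0.05,"tz":-0.1,"wx":0,"wy":0,"wz":0,"claw":0.92}]' >/dev/null; python3 ckz.py 9 &&
python3 -m jog '[{"tx":0,"ty":-0.05,"tz":-0.1,"wx":0,"wy":0,"wz":0,"claw":0.92}]' >/dev/null; python3 ckz.py 9 
python3 - <<'E'
import numpy as np
a=np.arctan2(20,120);r=np.hypot(20,120)
for t in np.arange(0,1.16,.05): print(round(t,2),'dx %.1f dz %.1f'%(r*np.cos(a+t)-120,r*np.sin(a+t)-20))
b=np.array([-53.3-100,250.7-85])
for f in np.arange(0,.71,.1): c,s=np.cos(f),np.sin(f); q=np.array([c*b[0]+s*b[1],-s*b[0]+c*b[1]])-b; print('lid',round(f,1),q.round(1))
E
```

```text
18.18 [ 35.1  -0.3 116. ] [-1.2  0.8 -6. ]
18.3 [ 34.9  -0.3 117.3] [-5.2 -0.1 -6.8]
18.43 [ 34.7  -0.3 118.2] [-6.  -0.7 -6.8]
18.55 [ 34.5  -0.3 119.3] [-5.5  1.1 -7.5]
18.68 [ 34.3  -0.3 120.6] [-4.4  0.5 -6.5]
0.0 dx 0.0 dz -0.0
0.05 dx -1.1 dz 6.0
0.1 dx -2.6 dz 11.9
0.15 dx -4.3 dz 17.7
0.2 dx -6.4 dz 23.4
0.25 dx -8.7 dz 29.1
0.3 dx -11.3 dz 34.6
0.35 dx -14.1 dz 39.9
0.4 dx -17.3 dz 45.2
0.45 dx -20.6 dz 50.2
0.5 dx -24.3 dz 55.1
0.55 dx -28.2 dz 59.8
0.6 dx -32.3 dz 64.3
0.65 dx -36.6 dz 68.5
0.7 dx -41.1 dz 72.6
0.75 dx -45.8 dz 76.4
0.8 dx -50.7 dz 80.0
0.85 dx -55.8 dz 83.4
0.9 dx -61.1 dz 86.4
0.95 dx -66.5 dz 89.2
1.0 dx -72.0 dz 91.8
1.05 dx -77.6 dz 94.0
1.1 dx -83.4 dz 96.0
1.15 dx -89.2 dz 97.7
lid 0.0 [0. 0.]
lid 0.1 [17.3 14.5]
lid 0.2 [36.  27.2]
lid 0.3 [55.8 37.9]
lid 0.4 [76.6 46.6]
lid 0.5 [98.2 53.2]
lid 0.6 [120.3  57.6]
lid 0.7 [142.8  59.8]
```

It turns past the 2.9 mm play at about 7 N, so the bolt is out. I continue along the arc.

```bash

python3 -m jog '[{"tx":0,"ty":-0.2,"tz":-0.6,"wx":0,"wy":0,"wz":0,"claw":0.92},{"tx":0,"ty":-0.37,"tz":-1.17,"wx":0,"wy":0,"wz":0,"claw":0.92},{"tx":0,"ty":-0.58,"tz":-1.74,"wx":0,"wy":0,"wz":0,"claw":0.92}]' >/dev/null; python3 ckz.py 13 &&
python3 -m jog '[{"tx":0,"ty":-0.23,"tz":-0.57,"wx":0,"wy":0,"wz":0,"claw":0.92},{"tx":0,"ty":-0.49,"tz":-1.12,"wx":0,"wy":0,"wz":0,"claw":0.92},{"tx":0,"ty":-0.77,"tz":-1.65,"wx":0,"wy":0,"wz":0,"claw":0.92},{"tx":0,"ty":-1.09,"tz":-2.18,"wx":0,"wy":0,"wz":0,"claw":0.92}]' >/dev/null; python3 -c "from h import *;where()"
```

```text
19.05 [ 29.2  -0.3 139. ] [-0.5  0.5 -6.5]
t 19.55 case [ 18.9  -0.2 161. ] w 0.13 Fcase [ 5.2  0.9 -3.1] T [-0.29 -0.95  0.05] toolx,z in case [-0.  1.  0.] [ 0.003  0.    -1.   ]
```

```bash

python3 -m jog '[{"tx":0,"ty":-0.33,"tz":-0.5,"wx":0,"wy":0,"wz":0,"claw":0.92},{"tx":0,"ty":-0.7,"tz":-0.99,"wx":0,"wy":0,"wz":0,"claw":0.92},{"tx":0,"ty":-1.1,"tz":-1.46,"wx":0,"wy":0,"wz":0,"claw":0.92},{"tx":0,"ty":-1.5,"tz":-1.91,"wx":0,"wy":0,"wz":0,"claw":0.92},{"tx":0,"ty":-1.93,"tz":-2.33,"wx":0,"wy":0,"wz":0,"claw":0.92},{"tx":0,"ty":-2.38,"tz":-2.74,"wx":0,"wy":0,"wz":0,"claw":0.92}]' >/dev/null; python3 ckz.py 13 &&
python3 -m jog '[{"tx":0,"ty":-0.47,"tz":-0.38,"wx":0,"wy":0,"wz":0,"claw":0.92},{"tx":0,"ty":-0.96,"tz":-0.74,"wx":0,"wy":0,"wz":0,"claw":0.92},{"tx":0,"ty":-1.47,"tz":-1.08,"wx":0,"wy":0,"wz":0,"claw":0.92},{"tx":0,"ty":-2.0,"tz":-1.38,"wx":0,"wy":0,"wz":0,"claw":0.92},{"tx":0,"ty":-2.54,"tz":-1.66,"wx":0,"wy":0,"wz":0,"claw":0.92},{"tx":0,"ty":-3.09,"tz":-1.92,"wx":0,"wy":0,"wz":0,"claw":0.92}]' >/dev/null; python3 ckz.py 13 &&
python3 -m jog '[{"tx":0,"ty":-0.56,"tz":-0.22,"wx":0,"wy":0,"wz":0,"claw":0.92},{"tx":0,"ty":-1.14,"tz":-0.42,"wx":0,"wy":0,"wz":0,"claw":0.92}]' >/dev/null; python3 ckz.py 13 &&
python3 -m jog '[{"tx":0,"ty":-0.4,"tz":-0.12,"wx":0,"wy":0,"wz":0,"claw":0.92}]' >/dev/null; python3 ckz.py 13 &&
python3 -m jog '[{"tx":0,"ty":-0.2,"tz":-0.06,"wx":0,"wy":0,"wz":0,"claw":0.92},{"tx":0,"ty":-0.2,"tz":-0.06,"wx":0,"wy":0,"wz":0,"claw":0.92}]' >/dev/null; python3 -c "from h import *;where()"
```

```text
20.3 [ -3.5  -0.3 189.5] [ 9.7 -1.1  1.8]
21.05 [-32.7  -0.3 210.4] [12.6 -2.6 11.6]
21.3 [-44.3  -0.3 214.6] [ 8.7 -2.9  8.3]
21.43 [-48.6  -0.3 215.7] [10.9 -2.9 15.9]
t 21.43 case [-48.6  -0.3 215.7] w 0.131 Fcase [10.9 -2.9 15.9] T [-0.61 -1.89  0.  ] toolx,z in case [-0.  1.  0.] [ 0.011  0.    -1.   ]
```

The upward force suggests the lid has already lifted slightly and I'm pressing it down. I ease up a little, then finish the lever to its stop.

```bash

python3 -m jog '[{"tx":0,"ty":0,"tz":-0.3,"wx":0,"wy":0,"wz":0,"claw":0.92}]' >/dev/null; python3 ckz.py 13
python3 -m jog '[{"tx":0,"ty":-0.2,"tz":-0.15,"wx":0,"wy":0,"wz":0,"claw":0.92}]' >/dev/null; python3 ckz.py 13 &&
python3 -m jog '[{"tx":0,"ty":-0.2,"tz":-0.1,"wx":0,"wy":0,"wz":0,"claw":0.92}]' >/dev/null; python3 ckz.py 13 &&
python3 -m jog '[{"tx":0,"ty":-0.2,"tz":-0.1,"wx":0,"wy":0,"wz":0,"claw":0.92}]' >/dev/null; python3 ckz.py 13
python3 - <<'E'
from h import *
_,im=snap('side','l0.png'); cv2.imwrite('pics/l.png',cv2.resize(im[120:270,220:400],None,fx=3.3,fy=3.3,interpolation=2))
E
```

```text
21.55 [-50.8  -0.4 216.8] [ 3.7 -1.9 -5.6]
21.68 [-53.3  -0.4 217.6] [ 5.4 -1.1 -5. ]
21.8 [-54.8  -0.4 218.3] [ 15.8  -1.3 -13.4]
21.8 [-54.8  -0.4 218.3] [ 15.8  -1.3 -13.4]
```

View pics/l.png

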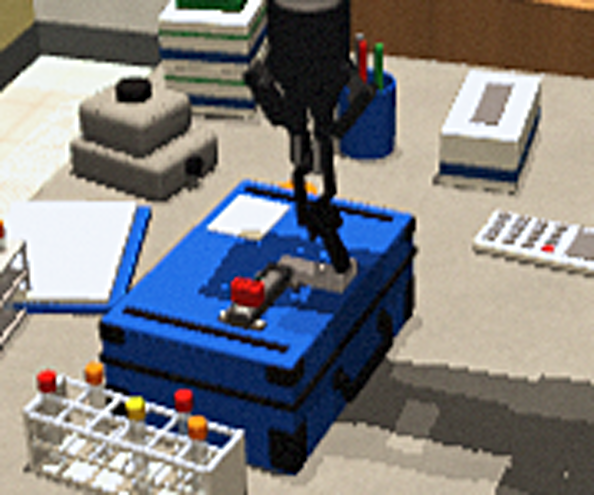

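The lever is up at its stop (Fx jumps to 16 N at x = -54.8, expected about -54), with the lid still practically shut. Now I raise the lid along the hinge arc.

```bash

python3 -m jog '[{"tx":0,"ty":0.3,"tz":-0.45,"wx":0,"wy":0,"wz":0,"claw":0.92},{"tx":0,"ty":0.75,"tz":-0.85,"wx":0,"wy":0,"wz":0,"claw":0.92},{"tx":0,"ty":1.2,"tz":-1.2,"wx":0,"wy":0,"wz":0,"claw":0.92},{"tx":0,"ty":1.65,"tz":-1.55,"wx":0,"wy":0,"wz":0,"claw":0.92}]' 35 >/dev/null; python3 ckz.py 20 &&
python3 -m jog '[{"tx":0,"ty":0.46,"tz":-0.33,"wx":0,"wy":0,"wz":0,"claw":0.92},{"tx":0,"ty":0.92,"tz":-0.66,"wx":0,"wy":0,"wz":0,"claw":0.92},{"tx":0,"ty":1.4,"tz":-0.97,"wx":0,"wy":0,"wz":0,"claw":0.92},{"tx":0,"ty":1.87,"tz":-1.27,"wx":0,"wy":0,"wz":0,"claw":0.92}]' >/dev/null; python3 -c "from h import *;where()"
python3 - <<'E'
from h import *
_,im=snap('side','m0.png'); _,im2=snap('scene','m1.png'); cv2.imwrite('pics/m.png',np.hstack([cv2.resize(x,None,fx=2.2,fy=2.2,interpolation=2) for x in(im[100:280,220:400],im2[100:280,235:415])]))
E
```

```text
22.35 [-40.5  -0.4 231.1] [  6.5   0.1 -21.2]
t 22.35 case [-40.5  -0.4 231.1] w 0.122 Fcase [  6.5   0.1 -21.2] T [-0.09 -1.02  0.01] toolx,z in case [-0.  1. -0.] [-0.003 -0.    -1.   ]
```

Torque about the hinge works out at about 1.8 Nm, as expected for the lid; some of the force is just bias against the lever stop. I ease that and continue.

```bash

python3 -m jog '[{"tx":0,"ty":0.56,"tz":-0.3,"wx":0,"wy":0,"wz":0,"claw":0.92},{"tx":0,"ty":1.02,"tz":-0.6,"wx":0,"wy":0,"wz":0,"claw":0.92},{"tx":0,"ty":1.5,"tz":-0.9,"wx":0,"wy":0,"wz":0,"claw":0.92},{"tx":0,"ty":1.95,"tz":-1.2,"wx":0,"wy":0,"wz":0,"claw":0.92}]' >/dev/null; python3 ckz.py 22 &&
python3 -m jog '[{"tx":0,"ty":0.5,"tz":-0.27,"wx":0,"wy":0,"wz":0,"claw":0.92},{"tx":0,"ty":1.0,"tz":-0.54,"wx":0,"wy":0,"wz":0,"claw":0.92},{"tx":0,"ty":1.5,"tz":-0.8,"wx":0,"wy":0,"wz":0,"claw":0.92},{"tx":0,"ty":1.98,"tz":-1.07,"wx":0,"wy":0,"wz":0,"claw":0.92}]' >/dev/null; python3 ckz.py 22
python3 - <<'E'
from h import *
where();_,im=snap('side','m0.png'); _,im2=snap('scene','m1.png'); cv2.imwrite('pics/m.png',np.hstack([cv2.resize(x,None,fx=2.2,fy=2.2,interpolation=2) for x in(im[100:280,220:400],im2[100:280,235:415])]))
E
```

```text
22.95 [-20.   -0.3 245.2] [ -0.7  -0.8 -13.9]
23.45 [-3.000e-01 -2.000e-01  2.564e+02] [-7.5 -2.2 -2.6]
t 23.45 case [-3.000e-01 -2.000e-01  2.564e+02] w 0.116 Fcase [-7.5 -2.2 -2.6] T [0.05 1.35 0.03] toolx,z in case [-0.  1.  0.] [-0.001  0.    -1.   ]
```

```bash

python3 -m jog '[{"tx":0,"ty":0.4,"tz":-0.4,"wx":0,"wy":0,"wz":0,"claw":0.92},{"tx":0,"ty":0.9,"tz":-0.65,"wx":0,"wy":0,"wz":0,"claw":0.92},{"tx":0,"ty":1.45,"tz":-0.88,"wx":0,"wy":0,"wz":0,"claw":0.92},{"tx":0,"ty":2.0,"tz":-1.1,"wx":0,"wy":0,"wz":0,"claw":0.92}]' >/dev/null; python3 ckz.py 24 &&
python3 -m jog '[{"tx":0,"ty":0.5,"tz":-0.2,"wx":0,"wy":0,"wz":0,"claw":0.92},{"tx":0,"ty":1.05,"tz":-0.38,"wx":0,"wy":0,"wz":0,"claw":0.92},{"tx":0,"ty":1.6,"tz":-0.55,"wx":0,"wy":0,"wz":0,"claw":0.92},{"tx":0,"ty":2.1,"tz":-0.72,"wx":0,"wy":0,"wz":0,"claw":0.92}]' >/dev/null; python3 ckz.py 24
```

```text
24.05 [ 2.000e+01 -2.000e-01  2.665e+02] [ -0.6   0.4 -20.5]
24.55 [ 4.090e+01 -2.000e-01  2.737e+02] [ -1.3   0.7 -22. ]
```

```bash

python3 -m jog '[{"tx":0,"ty":0.6,"tz":-0.12,"wx":0,"wy":0,"wz":0,"claw":0.92},{"tx":0,"ty":1.15,"tz":-0.25,"wx":0,"wy":0,"wz":0,"claw":0.92},{"tx":0,"ty":1.7,"tz":-0.36,"wx":0,"wy":0,"wz":0,"claw":0.92},{"tx":0,"ty":2.25,"tz":-0.46,"wx":0,"wy":0,"wz":0,"claw":0.92}]' >/dev/null; python3 ckz.py 26 &&
python3 -m jog '[{"tx":0,"ty":0.55,"tz":-0.08,"wx":0,"wy":0,"wz":0,"claw":0.92},{"tx":0,"ty":1.1,"tz":-0.15,"wx":0,"wy":0,"wz":0,"claw":0.92},{"tx":0,"ty":1.65,"tz":-0.2,"wx":0,"wy":0,"wz":0,"claw":0.92}]' >/dev/null; python3 ckz.py 26
python3 - <<'E'
from h import *
where();_,im=snap('side','n0.png'); _,im2=snap('scene','n1.png'); cv2.imwrite('pics/n.png',np.hstack([cv2.resize(x,None,fx=2.2,fy=2.2,interpolation=2) for x in(im[90:270,220:400],im2[90:270,235:415])]))
E
```

```text
25.05 [ 6.360e+01 -1.000e-01  2.789e+02] [ -5.4   1.6 -15.9]
25.43 [ 8.010e+01 -1.000e-01  2.813e+02] [ -5.3   1.5 -13.6]
t 25.43 case [ 8.010e+01 -1.000e-01  2.813e+02] w 0.121 Fcase [ -5.3   1.5 -13.6] T [ 0.49  1.02 -0.01] toolx,z in case [-0.  1.  0.] [ 0.001  0.    -1.   ]
```

View pics/n.png

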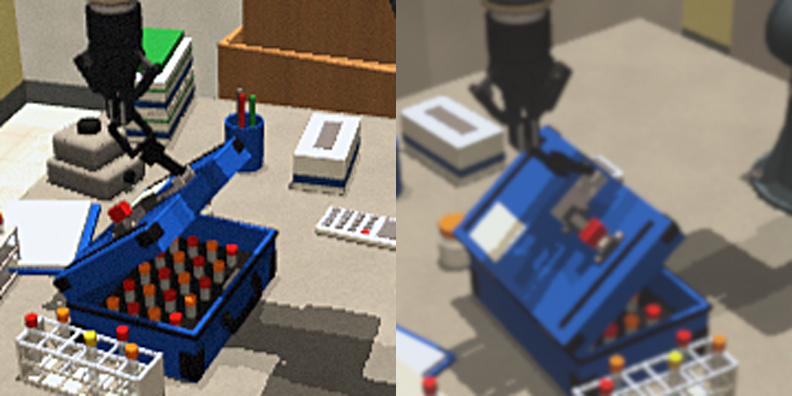

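The lid stands open about 0.66 rad (front edge about 12 cm up), with the lever raised. I let go and withdraw upward.

```bash

python3 -m jog '[{"tx":0,"ty":0,"tz":0,"wx":0,"wy":0,"wz":0,"claw":0.65},{"tx":0,"ty":0,"tz":0,"wx":0,"wy":0,"wz":0,"claw":0.65},{"tx":0,"ty":0,"tz":-2,"wx":0,"wy":0,"wz":0,"claw":0.65},{"tx":0,"ty":0,"tz":-5,"wx":0,"wy":0,"wz":0,"claw":0.65},{"tx":0,"ty":0,"tz":-10,"wx":0,"wy":0,"wz":0,"claw":0.65},{"tx":0,"ty":0,"tz":-14,"wx":0,"wy":0,"wz":0,"claw":0.65},{"tx":0,"ty":0,"tz":-14,"wx":0,"wy":0,"wz":0,"claw":0.65},{"tx":0,"ty":0,"tz":-14,"wx":0,"wy":0,"wz":0,"claw":0.65}]' >/dev/null
python3 - <<'E'
from h import *
where();_,im=snap('side','p0.png'); _,im2=snap('scene','p1.png'); _,im3=snap('wrist','p2.png')
cv2.imwrite('pics/p.png',np.vstack([np.hstack([cv2.resize(x,(400,330),interpolation=2) for x in(im[90:270,215:395],im2[90:270,235:415])]),np.hstack([cv2.resize(im3,(400,250)),cv2.resize(im2,(400,250))])]))
E
```

```text
t 26.52 case [ 7.980e+01 -4.000e-01  4.205e+02] w 0.35 Fcase [0.  0.4 0.1] T [-0.02  0.    0.03] toolx,z in case [-0.  1. -0.] [ 0.001 -0.    -1.   ]
```

```bash
python3 - <<'E'
from h import *
for a,b,c in(('n0','p0','side'),('n1','p1','scene')):
    A,B=[cv2.imread(f'pics/{x}.png') for x in(a,b)]
    x0,y0=(243,170) if c=='side' else (265,165); 
    # red tab and lid front shift
    g=[cv2.cvtColor(i,6) for i in(A,B)]
    m=[cv2.inRange(i,(0,0,110),(70,60,255)) for i in(A,B)]
    r=(slice(150,200),slice(250,350))
    for k in m: ys,xs=np.nonzero(k[r]); print(c,'red',len(xs),xs.mean().round(2)+250,ys.mean().round(2)+150)
    t=g[0][185:215,255:300] if c=='side' else g[0][185:225,330:375]
    q=cv2.minMaxLoc(cv2.matchTemplate(g[1],t,5)); print('match',q[1],q[3])
    for n in('lever','lever_grip','lid'): print(n,[(np.round(z['extent']),z['confidence']) for z in boxes_of(c,n)][:1])
# predicted bar pixel for lever 1.15, lid f
a0=np.arctan2(20,120);r=np.hypot(20,120)
for f in(.6,.66,.72):
  for th in(1.05,1.15):
    b=np.array([-84+r*np.cos(a0+th)-100,133+r*np.sin(a0+th)-85]);cs,s=np.cos(f),np.sin(f)
    X=C0+RC@np.array([100+cs*b[0]+s*b[1],0,85-s*b[0]+cs*b[1]])/1e3; o=[]
    for c in('scene','side'):
        k=calibration(c);u=k['mtx']@(k['R']@X+k['t']);o.append((u[:2]/u[2]).round(1))
    print(f,th,(RC.T@(X-C0)*1e3).round(0),o)
E
```

```text
side red 59 281.73 188.34
side red 64 283.12 188.88
match 0.9900143146514893 (255, 185)
lever [(array([266., 137.,  38.,  33.]), 0.78)]
lever_grip [(array([269., 141.,  38.,  32.]), 0.71)]
lid [(array([244., 136.,  89.,  90.]), 0.68)]
scene red 68 323.38 195.06
scene red 63 323.15999999999997 194.89
match 0.9963089823722839 (330, 185)
lever [(array([286., 152.,  44.,  29.]), 0.73)]
lever_grip [(array([286., 151.,  42.,  29.]), 0.54)]
lid [(array([262., 146., 105., 104.]), 0.68)]
0.6 1.05 [ 75.  -0. 299.] [array([295.5, 159.2]), array([276.3, 147.7])]
0.6 1.15 [ 67.  -0. 308.] [array([297.8, 155.3]), array([278.2, 145.3])]
0.66 1.05 [ 87.   0. 300.] [array([291.3, 160.1]), array([272.7, 146.7])]
0.66 1.15 [ 81.  -0. 310.] [array([293.4, 156.1]), array([274.4, 144.1])]
0.72 1.05 [100.  -0. 300.] [array([287.1, 161.3]), array([269.1, 145.9])]
0.72 1.15 [ 94.  -0. 311.] [array([289. , 157.2]), array([270.7, 143.2])]
```

```bash
python3 - <<'E'
from h import *
K={c:calibration(c) for c in('scene','side')}
def pj(c,p,f):
    b=np.array([p[0]-100,p[2]-85]);cs,s=np.cos(f),np.sin(f)
    X=C0+RC@np.array([100+cs*b[0]+s*b[1],p[1],85-s*b[0]+cs*b[1]])/1e3;k=K[c];u=k['mtx']@(k['R']@X+k['t']);return (u[:2]/u[2]).round(1)
for f in(.55,.6,.65,.7,.75): print(f,'tab',[pj(c,(-27,89,151),f) for c in K],'front corners',[pj('side',(-100,y,125),f) for y in(-150,150)])
a0=np.arctan2(20,120);r=np.hypot(20,120)
for f in(.62,.68):
  for th in(.8,.95,1.05,1.15):
    o=[]
    for c in K:
        q=np.array([pj(c,(-84+r*np.cos(a0+th)+e*6,y,133+r*np.sin(a0+th)+g*6),f) for y in(-33,33) for e in(-1,1) for g in(-1,1)]); o+=[c,'left',q[:,0].min(),'top',q[:,1].min()]
    print(f,th,o)
E
```

```text
0.55 tab [array([328.6, 197.2]), array([278. , 188.9])] front corners [array([331.4, 156.2]), array([290.7, 199.1])]
0.6 tab [array([326.7, 196.8]), array([276.2, 187.5])] front corners [array([329.5, 153.9]), array([288.4, 196.4])]
0.65 tab [array([324.7, 196.6]), array([274.3, 186.2])] front corners [array([327.4, 151.7]), array([285.9, 193.9])]
0.7 tab [array([322.6, 196.4]), array([272.3, 184.9])] front corners [array([325.3, 149.5]), array([283.4, 191.4])]
0.75 tab [array([320.5, 196.3]), array([270.4, 183.8])] front corners [array([323.1, 147.5]), array([280.8, 189. ])]
0.62 0.8 ['scene', 'left', np.float64(281.6), 'top', np.float64(161.7), 'side', 'left', np.float64(264.4), 'top', np.float64(147.9)]
0.62 0.95 ['scene', 'left', np.float64(283.6), 'top', np.float64(155.7), 'side', 'left', np.float64(266.0), 'top', np.float64(143.5)]
0.62 1.05 ['scene', 'left', np.float64(285.5), 'top', np.float64(151.7), 'side', 'left', np.float64(267.6), 'top', np.float64(140.9)]
0.62 1.15 ['scene', 'left', np.float64(287.6), 'top', np.float64(147.8), 'side', 'left', np.float64(269.4), 'top', np.float64(138.5)]
0.68 0.8 ['scene', 'left', np.float64(278.0), 'top', np.float64(162.8), 'side', 'left', np.float64(261.2), 'top', np.float64(147.2)]
0.68 0.95 ['scene', 'left', np.float64(279.7), 'top', np.float64(156.7), 'side', 'left', np.float64(262.6), 'top', np.float64(142.7)]
0.68 1.05 ['scene', 'left', np.float64(281.3), 'top', np.float64(152.7), 'side', 'left', np.float64(263.9), 'top', np.float64(139.9)]
0.68 1.15 ['scene', 'left', np.float64(283.2), 'top', np.float64(148.7), 'side', 'left', np.float64(265.6), 'top', np.float64(137.4)]
```

```bash
python3 -c "
from workcell import *
print(job_done(), sense()['t'])"
```

```text
the job is handed in; nothing more can be done
the job is handed in; nothing more can be done
```

The case is open and I have handed the job in, with the robot clear of everything at about 26.8 s of the 51 s allowed.

**What I did**
- **Tab:** I pushed it with closed fingers in 0.5 mm steps at about 5 N. The stop came about 20 mm after first contact, where the force rose to 10.6 N with no further motion (limit 13 N).
- **Lever:** I lifted the grip bar at about 7 N, and it turned freely past the bolt's play. It went on to its stop, where the force jumped to about 16 N sideways and 13 N upward. The bolt was already out by then.
- **Lid:** I raised it by the lever along the hinge arc, let go and withdrew straight up.

**Last checks**
- **Lid:** My estimate of the opening is 0.60–0.68 rad, so its front stands about 11–12.5 cm up. It did not shift when I let go.
- **Lever:** It fits about 1.05 rad or a little more in the scene camera and 1.15 rad in the side camera. The final pull was also enough to hold it against its stop.
- **Wrist force:** It reads zero, so nothing is being touched.

**What went wrong or stays unsure**
- **Fingertips:** They end about 26 mm short of the stated tool tip. My first pinch therefore pressed on top of the tab with about 10 N, and my first push passed over it without touching.
- **Lever force:** While swinging the lever over, I pressed the lid down with up to 16 N for a moment.
- **Final view:** The picture limit was reached, so I checked the scene after letting go by numbers only. I did not check the other objects on the table separately, but no move went near them.

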